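# Start the drying room from the laundry shelf

### The job

Switch on the drying gear from the laundry shelf: with the fingertips lightly press down the large round key (mains), then the square key (fan), then the long bar-shaped key (heater), in that order, each so that it stays down. Leave the small round key up, and do not pick up, shift or knock over the switch boxes or anything else on the shelf.

Things in the scene. Friction and masses are not known exactly. Their poses are not given: they have to be found in the camera images.
- switch_round: white plastic switch box with the large round key, 46 mm across. Loose on the shelf, about 0.45 kg. Footprint 70 x 70 mm, 35 mm tall without the key; origin at the centre of its underside, z up. The key is black, in the middle of the box's top, and stands 20 mm proud when up.
- top_round (a point): centre of the upper face of the large round key, 46 mm across; moves with the key (55 mm above the box's underside when up, 41 mm when fully down). z up, x and y those of the box.
- key_round (a joint): how far that key is pressed: 0 = up, 0.014 m = on its hard stop. It starts to move at about 3.3 N and the force rises evenly to about 6.4 N at the stop (about 5 N at 7 mm, 6 N at 11 mm); running onto the stop gives a force peak, so end before it. It stays where it is left and does not come back up; a key counts as down beyond 0.004, so about 8 mm is a good light press.
- switch_square: white plastic switch box with the square key, 38 x 38 mm. Loose on the shelf, about 0.45 kg. Footprint 70 x 70 mm, 35 mm tall without the key; origin at the centre of its underside, z up. The key is black, in the middle of the box's top, and stands 20 mm proud when up.
- top_square (a point): centre of the upper face of the square key, 38 x 38 mm; moves with the key (55 mm above the box's underside when up, 41 mm when fully down). z up, x and y those of the box.
- key_square (a joint): how far that key is pressed: 0 = up, 0.014 m = on its hard stop. It starts to move at about 3.3 N and the force rises evenly to about 6.4 N at the stop (about 5 N at 7 mm, 6 N at 11 mm); running onto the stop gives a force peak, so end before it. It stays where it is left and does not come back up; a key counts as down beyond 0.004, so about 8 mm is a good light press.
- switch_bar: white plastic switch box with the long bar-shaped key, 18 mm (x) by 70 mm (y). Loose on the shelf, about 0.45 kg. Footprint 60 (x) x 92 (y) mm, 35 mm tall without the key; origin at the centre of its underside, z up. The key is black, in the middle of the box's top, and stands 20 mm proud when up.
- top_bar (a point): centre of the upper face of the long bar-shaped key, 18 mm (x) by 70 mm (y); moves with the key (55 mm above the box's underside when up, 41 mm when fully down). z up, x and y those of the box.
- key_bar (a joint): how far that key is pressed: 0 = up, 0.014 m = on its hard stop. It starts to move at about 3.3 N and the force rises evenly to about 6.4 N at the stop (about 5 N at 7 mm, 6 N at 11 mm); running onto the stop gives a force peak, so end before it. It stays where it is left and does not come back up; a key counts as down beyond 0.004, so about 8 mm is a good light press.
- switch_small: white plastic switch box with the small round key, 20 mm across (shelf lamp; to be left up). Loose on the shelf, about 0.45 kg. Footprint 70 x 70 mm, 35 mm tall without the key; origin at the centre of its underside, z up. The key is black, in the middle of the box's top, and stands 20 mm proud when up.
- top_small (a point): centre of the upper face of the small round key, 20 mm across (shelf lamp; to be left up); moves with the key (55 mm above the box's underside when up, 41 mm when fully down). z up, x and y those of the box.
- key_small (a joint): how far that key is pressed: 0 = up, 0.014 m = on its hard stop. It starts to move at about 3.3 N and the force rises evenly to about 6.4 N at the stop (about 5 N at 7 mm, 6 N at 11 mm); running onto the stop gives a force peak, so end before it. It stays where it is left and does not come back up; a key counts as down beyond 0.004, so about 8 mm is a good light press.
- detergent: closed yellow detergent bottle, 100 x 70 mm, 218 mm tall. Loose bystander on the shelf; origin at the centre of its underside.
- lint_base: pink silicone base of a lint roller, round foot 68 mm across, 68 mm tall. Loose bystander on the shelf; origin at the centre of its underside.
- door_stopper: chrome door stopper, 48 mm across, 42 mm tall. Loose bystander on the shelf; origin at the centre of its underside.
- dosing_cup: white open dosing cup, 58 mm across, 50 mm tall. Loose bystander on the shelf; origin at the centre of its underside.
- spray_can: aluminium can, 54 mm across, 170 mm tall. Loose bystander on the shelf; origin at the centre of its underside.
- peg_box: latched translucent box of spare pegs, 116 x 166 mm, 78 mm tall. Loose bystander on the shelf; origin at the centre of its underside.
- plank: fixed teak shelf plank, 460 mm (x) by 1240 mm (y), carrying all of these; its top is at z = 0.042 (42 mm above this origin). A plastic clamp, 55 mm higher than the plank's top at most, is fixed on its far edge.
There are look-alikes about, which are no part of the job. What is shaped like the switch_bar but green or orange is not meant.

How it is judged:
By the outcome, as a careful person would: the job done as asked, in the order asked, and still so for the second after the job is handed in, with the robot touching nothing.
It also fails if it takes over 48 s, if anything falls off the work surface, if the arm or the gripper's body presses on something with over 40 N, if the wrist force passes 120 N, or if a joint passes its speed limit or range.

### The arm

A 7-joint arm with a two-finger parallel gripper is mounted at the origin on the work surface. World frame = base frame: x ahead of the robot, y to its left, z up, the work surface at z = 0. Lengths are in mm, angles in rad, forces in N, time in s.
With the tool pointing down it reaches from about 400 to 875 mm from the base axis. Payload 4.4 kg.
Tool frame: the origin (TCP) lies on the centre line of the jaws, within the pads' length; the fingertips stand 19 mm ahead of it and the grasp point (between the pads) is the TCP; z points along the fingers, y is the line along which they close (so a half turn about z gives the same grasp; the last joint's range is limited). The gripper opens to 85 mm and grips with 20 to 120 N. Pads are 22 mm wide; open, the fingers measure 114 mm over their backs; the gripper's body (76 mm by 85 mm) begins 54 mm behind the grasp point. The pads swing forward as they close: fully open they stand 13 mm farther back than shut.
Start: joints at [-1.383, 0.628, 0.038, 1.517, -0.027, 0.996, -0.02], TCP at [163.18, 629.198, 250.313] pointing down, gripper open.
Joint ranges: [-3.06, 3.06], [-0.37, 2.12], [-1.25, 1.32], [0.18, 2.47], [-1.1, 4.24], [0.23, 1.98], [-2.94, 2.94]. Speed limits (rad/s): [2.57, 2.57, 3.14, 3.14, 3.14, 3.14, 3.14].

### API

Orientations are given as [roll, pitch, yaw] about the fixed x, y, z axes, in that order (R = Rz(yaw) Ry(pitch) Rx(roll)).
In Python, from cell import ctrl, viewer, silhouettes gives the robot as it stands.
- The arm moves only by the shell command python3 -m creep 'ROWS'. ROWS is JSON, a list of rows, each an object with "jaw": the gripper command: -1 is shut, 1 is fully open, values between are in proportion; "xyz": the shift along the tool's x, y, z in mm, a list of three; "angular": the turn, a rotation vector about the tool's x, y, z in rad, a list of three. In form: [{"jaw": jaw, "xyz": [tx, ty, tz], "angular": [rx, ry, rz]}, ...]. A call has 1 to 12 rows; each row is the pose to reach, as a shift and turn from the pose commanded when the call began, along the tool's axes at that moment; what a row does not reach only later rows make up. A row lasts 1/8 s, in which the tool goes at most 62.5 mm and 10.7 degrees, less where a joint would pass 70% of its speed; a pose out of reach is approached as far as the arm can. A call with a gripper value outside its range is refused whole. The fingers move at their own pace and stop on an object; the grip force is fixed at half the most. Time passes only in rows, so rows that repeat a pose let the fingers close. It gives the time, the measured TCP pose, the force, the opening and the grip force at its end, in the units of the state.
- ctrl.read_state(): the state, without advancing time (a new reading comes with each control period).
- viewer.get_image(name): name is "scene" or "side" or "wrist"; returns (picture, depth): 480x640x3 uint8, red, green, blue; 480x640 float32, mm along the optical axis (not along the pixel's ray), 0 where there is no reading.
- viewer.camera_model(name): a dict with "fx", "fy", "cx", "cy" (pixels), "dist" ([k1, k2, p1, p2, k3] as OpenCV has them; the pictures are not rectified), "T" (4x4, takes a point from camera to world coordinates). Camera axes: x right, y down, z forward; pixel columns grow to the right and rows downward; lengths in mm; the calibration is good to about 2 mm. A picture is of the moment at which its call begins: read the wrist's pose just before it. camera_model takes no time and is no camera call; for the wrist camera it gives the pose at the moment of the call.
- ctrl.finish_job(): hands the job in; it is judged then, once.
Trained networks look in the newest picture that a camera, given by its name, has taken for a name from the list of things; names that differ only in an ending like _2 or _b are one class to them, and where a whole thing is asked for, a point or a joint stands for the part that bears it (a point fixed in the world has none). Each returns a list of dicts, best first, with "score" (0 to 1); they miss things now and then, are a little off and sometimes report something else, mostly with a low value. They report only what shows in the picture. A call takes as long as a camera call. They do not tell look-alikes from the thing itself.
- silhouettes(camera, target): "pixels" (480x640 bool, what is visible of it) and "xy" ([column, row] in pixels, amid what is visible of it).
The state is a dict: "clock": time; "qpos": joint angles; "qd": joint speeds; "tau": joint torques, N m; "eef_pos": TCP position; "tool_rot": TCP orientation; "force": force on the tool from outside, world axes, zero at the start; "torque": the same for the moment, N m; "width": finger opening in mm; "gripper_force": force on a finger pad.
Only numpy, scipy, OpenCV 4.12 (cv2) and the standard library are available. Lean on these libraries where they do the work, as an engineer would, in place of code of your own. Each camera call takes 0.05 s, during which the arm holds its last target. There are 200 camera calls.

## Working session

There is one attempt and no reset: what is moved stays moved. The work goes in short steps, Python scripts to look and compute and a shell command to move; the robot and the scene stay as the last step left them, time stands still between calls to the robot, and variables do not carry over. Pictures are saved under pics/ and viewed, at most 10 in all, crops included, and the job is handed in when it is done.

```bash
mkdir -p pics; ls; cat > h.py <<'E'
import numpy as np, cv2
from cell import ctrl, viewer, silhouettes
def world(cam,mask,d,M):
    v,u=np.nonzero(mask&(d>0)); z=d[v,u]
    K=np.array([[M['fx'],0,M['cx']],[0,M['fy'],M['cy']],[0,0,1.]])
    n=cv2.undistortPoints(np.c_[u,v].astype(np.float64)[:,None],K,np.array(M['dist'],float))[:,0]
    P=np.c_[n*z[:,None],z,np.ones(len(z))]
    return (P@np.array(M['T']).T)[:,:3],u,v
E
python3 - <<'E'
from h import *
s=ctrl.read_state(); print({k:np.round(s[k],3) for k in('clock','eef_pos','tool_rot','force','width')})
for c in('scene','side'):
    im,d=viewer.get_image(c); M=viewer.camera_model(c)
    cv2.imwrite(f'pics/{c}0.png',im[:,:,::-1]); print(c,np.round(M['T'],2).tolist())
    for t in('switch_round','switch_square','switch_bar','switch_small'):
        for r in silhouettes(c,t):
            P,u,v=world(c,r['pixels'],d,M)
            print(t,round(r['score'],2),np.round(r['xy']),len(P),np.round(np.median(P,0)) if len(P) else '',np.round(np.percentile(P[:,2],98)) if len(P) else '')
E
```

```text
pics
{'clock': np.float64(0.0), 'eef_pos': array([163.032, 628.603, 249.383]), 'tool_rot': array([-3.14 ,  0.   ,  2.888]), 'force': array([ 0.191,  0.083, -0.104]), 'width': np.float64(84.923)}
scene [[0.74, 0.38, -0.55, 1266.01], [0.67, -0.44, 0.6, -823.17], [-0.01, -0.81, -0.58, 931.99], [0.0, 0.0, 0.0, 1.0]]
switch_round 0.65 [234. 321.] 976 [ 514. -284.   77.] 163.0
switch_round 0.64 [410. 233.] 222 [607. 212.  93.] 99.0
switch_square 0.81 [326. 247.] 809 [472.  52.  74.] 98.0
switch_bar 0.96 [331. 200.] 685 [281. 289.  31.] 55.0
switch_bar 0.69 [408. 241.] 887 [611. 200.  74.] 97.0
switch_bar 0.68 [366. 173.] 552 [282. 463.  31.] 55.0
switch_small 0.94 [333. 318.] 1103 [ 647. -124.   75.] 95.0
side [[0.97, -0.17, 0.17, 240.71], [-0.24, -0.7, 0.67, -864.47], [0.01, -0.69, -0.72, 1059.24], [0.0, 0.0, 0.0, 1.0]]
switch_round 0.61 [391. 324.] 59370 [ 595. -186.   42.] 46.0
switch_square 0.93 [312. 246.] 797 [448.  48.  76.] 99.0
switch_bar 0.88 [349. 200.] 727 [591. 199.  75.] 98.0
switch_bar 0.81 [216. 171.] 719 [265. 462.  33.] 58.0
switch_bar 0.62 [227. 210.] 667 [266. 284.  33.] 56.0
switch_bar 0.25 [364. 356.] 1156 [ 495. -282.   78.] 99.0
switch_small 0.81 [403. 289.] 1005 [ 631. -125.   75.] 96.0
```

View pics/scene0.png

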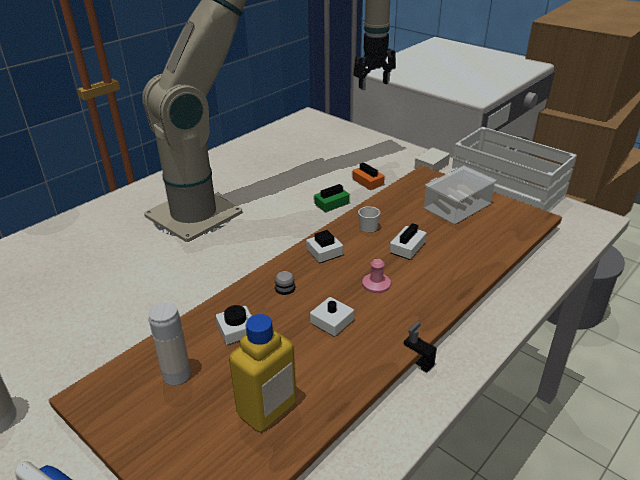

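View pics/side0.png

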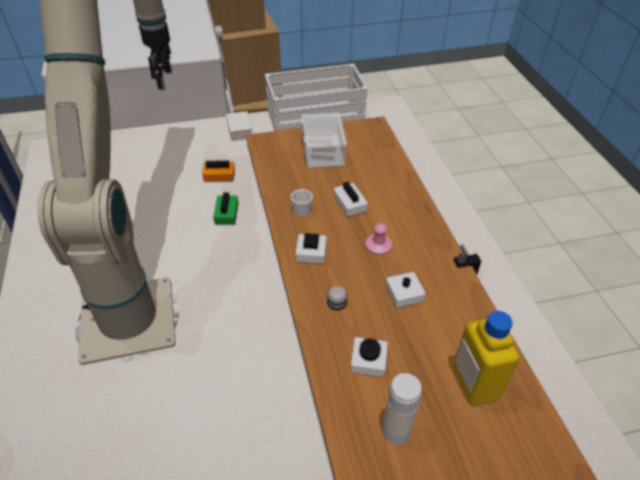

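In the scene image, the lookalikes for the bar key are white bar (409,238), green (331,197) and orange (368,176); white is the one meant. The two round keys are large (235,320) and small (333,314), and the square key is at (325,244). Next I measure the key tops and check one close crop.

```bash
cat > m.py <<'E'
from h import *
G={'round':(505,-283),'square':(460,50),'bar':(600,200),'small':(640,-125)}
def keys(c,im,d,M,R=45,zl=85,zh=108):
    P,u,v=world(c,np.ones(d.shape,bool),d,M); g=im[v,u].max(1)<70
    out={}
    for k,(x,y) in G.items():
        s=g&(abs(P[:,2]-(zl+zh)/2)<(zh-zl)/2)&(np.hypot(P[:,0]-x,P[:,1]-y)<R)
        if s.sum()<8: continue
        Q=P[s]; zt=np.percentile(Q[:,2],85); Q=Q[Q[:,2]>zt-6]
        (cx,cy),wh,a=cv2.minAreaRect(Q[:,:2].astype(np.float32))
        out[k]=(len(Q),np.round([cx,cy,zt]),np.round(wh),round(a),np.round([u[s].mean(),v[s].mean()]))
    return out
E
python3 - <<'E'
from m import *
ims=[]
for c in('scene','side'):
    im,d=viewer.get_image(c); M=viewer.camera_model(c)
    for k,o in keys(c,im,d,M).items(): print(c,k,*o)
    for t in('detergent','spray_can','door_stopper','dosing_cup','lint_base','peg_box'):
        for r in silhouettes(c,t)[:1]:
            P,u,v=world(c,r['pixels'],d,M); print(t,round(r['score'],2),np.round(np.median(P,0)),np.round(np.percentile(P[:,2],98)))
    if c=='scene': cv2.imwrite('pics/crop.png',cv2.resize(im[185:345,205:445,::-1],None,fx=3.3,fy=3.3,interpolation=cv2.INTER_CUBIC))
E
```

```text
scene round 270 [ 503. -269.   97.] [44. 47.] 65 [234. 314.]
scene square 154 [456.  65.  97.] [42. 43.] 73 [324. 237.]
scene bar 111 [604. 214.  97.] [18. 62.] 9 [408. 233.]
scene small 51 [ 639. -114.   96.] [15. 18.] 41 [332. 305.]
detergent 0.7 [ 725. -387.  170.] 260.0
spray_can 0.8 [ 528. -438.  152.] 213.0
door_stopper 0.77 [ 489. -109.   69.] 83.0
dosing_cup 0.57 [471. 220.  74.] 92.0
lint_base 0.78 [637.  44.  56.] 109.0
peg_box 0.72 [608. 442. 108.] 121.0
side round 296 [ 499. -269.   98.] [45. 39.] 62 [370. 349.]
side square 147 [453.  61.  98.] [39. 32.] 72 [311. 240.]
side bar 86 [596. 213.  98.] [17. 60.] 9 [351. 192.]
side small 29 [ 633. -116.   98.] [14. 13.] 31 [406. 282.]
detergent 0.93 [ 676. -391.  181.] 261.0
spray_can 0.61 [ 497. -445.  172.] 214.0
door_stopper 0.84 [ 472. -109.   71.] 84.0
dosing_cup 0.63 [464. 219.  73.] 92.0
lint_base 0.9 [621.  44.  56.] 111.0
peg_box 0.67 [579. 428. 117.] 124.0
```

View pics/crop.png

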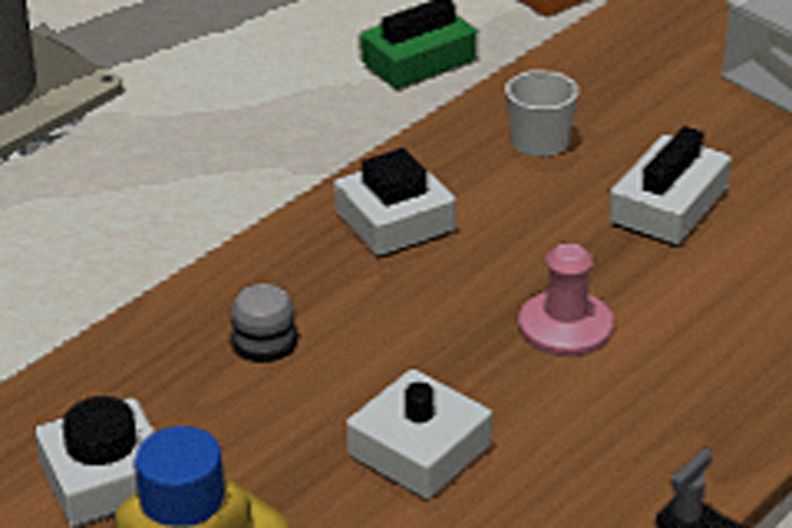

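The large round key (100,430), square (395,175) and white bar (672,160) in the crop are the right ones. The small round key (420,400) stays up. I'll shut the jaws and go over via the middle of the shelf.

```bash
python3 -m creep '[{"jaw":-1,"xyz":[-120,-92,0],"angular":[0,0,0]},{"jaw":-1,"xyz":[-160,-123,0],"angular":[0,0,0]},{"jaw":-1,"xyz":[-200,-154,0],"angular":[0,0,0]},{"jaw":-1,"xyz":[-240,-185,0],"angular":[0,0,0]},{"jaw":-1,"xyz":[-280,-215,0],"angular":[0,0,0]},{"jaw":-1,"xyz":[-320,-245,0],"angular":[0,0,0]},{"jaw":-1,"xyz":[-360,-275,0],"angular":[0,0,0]},{"jaw":-1,"xyz":[-400,-305,0],"angular":[0,0,0]},{"jaw":-1,"xyz":[-440,-335,0],"angular":[0,0,0]},{"jaw":-1,"xyz":[-485,-369,0],"angular":[0,0,0]},{"jaw":-1,"xyz":[-485,-369,0],"angular":[0,0,0]},{"jaw":-1,"xyz":[-485,-369,0],"angular":[0,0,0]}]'
```

```text
clock: 2.7
eef_pos: [539.6, 150.7, 250.2]
tool_rot: [3.141, -0.001, 2.888]
force: [-0.0, 0.2, -0.7]
width: -0.3
gripper_force: 0.0
```

```bash
python3 -m creep '[{"jaw":-1,"xyz":[-9,-52,0],"angular":[0,0,0]},{"jaw":-1,"xyz":[-18,-104,0],"angular":[0,0,0]},{"jaw":-1,"xyz":[-26,-156,0],"angular":[0,0,0]},{"jaw":-1,"xyz":[-34,-208,0],"angular":[0,0,0]},{"jaw":-1,"xyz":[-43,-260,0],"angular":[0,0,0]},{"jaw":-1,"xyz":[-51,-312,0],"angular":[0,0,0]},{"jaw":-1,"xyz":[-60,-364,0],"angular":[0,0,0]},{"jaw":-1,"xyz":[-68,-416,20],"angular":[0,0,0]},{"jaw":-1,"xyz":[-68,-416,50],"angular":[0,0,0]},{"jaw":-1,"xyz":[-68,-416,50],"angular":[0,0,0]},{"jaw":-1,"xyz":[-68,-416,50],"angular":[0,0,0]}]'
python3 - <<'E'
from m import *
s=ctrl.read_state(); print(s['clock'],s['eef_pos'],s['tool_rot'],s['force'])
for c in('wrist','side'):
    M=viewer.camera_model(c); im,d=viewer.get_image(c)
    for k,o in keys(c,im,d,M).items(): print(c,k,*o)
    if c=='wrist': cv2.imwrite('pics/w1.png',im[:,:,::-1]); print(np.round(M['T'],2).tolist())
E
```

```text
clock: 4.08
eef_pos: [502.6, -267.6, 201.1]
tool_rot: [3.141, 0.001, 2.891]
force: [0.8, 0.4, -0.2]
width: -0.1
gripper_force: 0.0
4.075 [ 502.56857469 -267.64621695  201.14362935] [3.14078951e+00 1.01454318e-03 2.89102751e+00] [ 0.80825226  0.44216235 -0.23864071]
wrist round 3313 [ 501. -265.   97.] [44. 44.] 13 [328. 240.]
wrist small 633 [ 636. -112.   96.] [20. 19.] 30 [588. 368.]
[[0.25, 0.92, 0.29, 427.98], [0.97, -0.24, -0.07, -247.55], [0.0, 0.3, -0.95, 324.0], [0.0, 0.0, 0.0, 1.0]]
side round 315 [ 499. -267.   98.] [46. 39.] 72 [370. 349.]
side square 139 [452.  63.  98.] [38. 32.] 76 [311. 241.]
side bar 15 [591. 214.  94.] [ 4. 58.] 12 [350. 195.]
side small 34 [ 634. -116.   97.] [17. 13.] 57 [406. 282.]
```

View pics/w1.png

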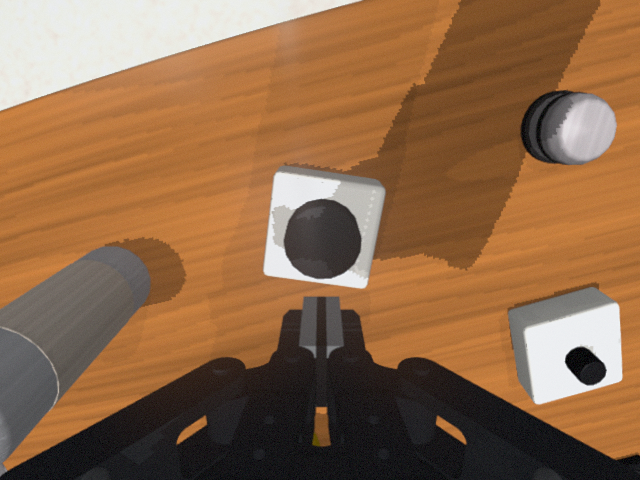

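The wrist view shows the round key at (323,238), which is straight under the fingertips at world (501,-266). I'll go down to just above it, then press in small steps.

```bash
python3 -m creep '[{"jaw":-1,"xyz":[0,1,30],"angular":[0,0,0]},{"jaw":-1,"xyz":[0,1,60],"angular":[0,0,0]},{"jaw":-1,"xyz":[0,1,74],"angular":[0,0,0]},{"jaw":-1,"xyz":[0,1,79],"angular":[0,0,0]},{"jaw":-1,"xyz":[0,1,81],"angular":[0,0,0]},{"jaw":-1,"xyz":[0,1,81],"angular":[0,0,0]},{"jaw":-1,"xyz":[0,1,81],"angular":[0,0,0]}]'
python3 -m creep '[{"jaw":-1,"xyz":[0,0,1],"angular":[0,0,0]},{"jaw":-1,"xyz":[0,0,2],"angular":[0,0,0]},{"jaw":-1,"xyz":[0,0,3],"angular":[0,0,0]},{"jaw":-1,"xyz":[0,0,4],"angular":[0,0,0]},{"jaw":-1,"xyz":[0,0,5],"angular":[0,0,0]},{"jaw":-1,"xyz":[0,0,5],"angular":[0,0,0]},{"jaw":-1,"xyz":[0,0,5],"angular":[0,0,0]}]'
```

```text
clock: 5.05
eef_pos: [502.0, -268.8, 119.9]
tool_rot: [-3.141, 0.001, 2.888]
force: [-0.1, -0.2, -0.6]
width: 0.4
gripper_force: 0.0
clock: 5.92
eef_pos: [501.6, -268.6, 114.4]
tool_rot: [3.142, -0.0, 2.888]
force: [-0.3, 0.6, 4.0]
width: -0.0
gripper_force: 1.5
```

```bash
python3 -m creep '[{"jaw":-1,"xyz":[0,0,1],"angular":[0,0,0]},{"jaw":-1,"xyz":[0,0,2],"angular":[0,0,0]},{"jaw":-1,"xyz":[0,0,3],"angular":[0,0,0]},{"jaw":-1,"xyz":[0,0,4],"angular":[0,0,0]},{"jaw":-1,"xyz":[0,0,5],"angular":[0,0,0]},{"jaw":-1,"xyz":[0,0,5],"angular":[0,0,0]},{"jaw":-1,"xyz":[0,0,5],"angular":[0,0,0]}]'
```

```text
clock: 6.8
eef_pos: [501.6, -268.5, 109.1]
tool_rot: [3.142, -0.0, 2.888]
force: [-0.5, -0.6, 3.2]
width: -0.2
gripper_force: 1.3
```

```bash
python3 -m creep '[{"jaw":-1,"xyz":[0,0,-10],"angular":[0,0,0]},{"jaw":-1,"xyz":[0,0,-50],"angular":[0,0,0]},{"jaw":-1,"xyz":[0,0,-91],"angular":[0,0,0]},{"jaw":-1,"xyz":[0,0,-91],"angular":[0,0,0]},{"jaw":-1,"xyz":[0,0,-91],"angular":[0,0,0]}]'
python3 - <<'E'
from m import *
for i in range(2):
    M=viewer.camera_model('wrist'); im,d=viewer.get_image('wrist')
    for k,o in keys('wrist',im,d,M,zl=78).items(): print(k,*o)
print(ctrl.read_state()['force'])
E
```

```text
clock: 7.42
eef_pos: [501.4, -268.3, 200.3]
tool_rot: [3.141, -0.0, 2.888]
force: [0.1, -0.5, -0.1]
width: 0.1
gripper_force: 0.0
round 2862 [ 500. -265.   90.] [44. 43.] 58 [332. 238.]
small 641 [ 635. -112.   96.] [19. 19.] 72 [588. 367.]
round 2932 [ 500. -265.   90.] [44. 44.] 61 [331. 239.]
small 640 [ 636. -112.   96.] [20. 18.] 17 [588. 368.]
[0.25886706 0.55343185 0.18972787]
```

The round key is now 7 mm down and the box hasn't moved. Next is the square key.

```bash
python3 -m creep '[{"jaw":-1,"xyz":[18,44,0],"angular":[0,0,0]},{"jaw":-1,"xyz":[37,88,0],"angular":[0,0,0]},{"jaw":-1,"xyz":[55,132,0],"angular":[0,0,0]},{"jaw":-1,"xyz":[74,177,0],"angular":[0,0,0]},{"jaw":-1,"xyz":[92,221,0],"angular":[0,0,0]},{"jaw":-1,"xyz":[110,265,0],"angular":[0,0,0]},{"jaw":-1,"xyz":[129,309,0],"angular":[0,0,0]},{"jaw":-1,"xyz":[129,309,0],"angular":[0,0,0]},{"jaw":-1,"xyz":[129,309,0],"angular":[0,0,0]}]'
python3 - <<'E'
from m import *
M=viewer.camera_model('wrist'); im,d=viewer.get_image('wrist')
for k,o in keys('wrist',im,d,M,zl=78).items(): print(k,*o)
cv2.imwrite('pics/w2.png',im[:,:,::-1])
E
```

```text
clock: 8.65
eef_pos: [453.9, 62.4, 199.7]
tool_rot: [-3.14, -0.001, 2.888]
force: [-0.5, -0.7, -0.6]
width: 0.2
gripper_force: 0.0
square 2762 [454.  68.  97.] [37. 37.] 71 [338. 241.]
bar 2118 [600. 217.  96.] [20. 57.] 9 [587. 382.]
```

View pics/w2.png

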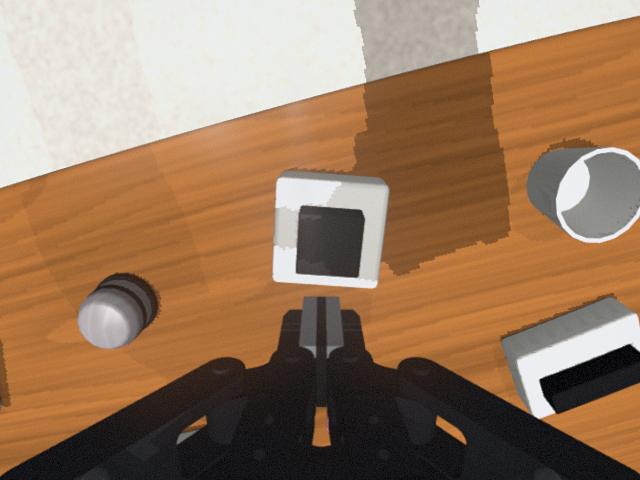

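The square key is at pixel (331,241), about 4 mm further in y. I'll shift, go down and press.

```bash
python3 -m creep '[{"jaw":-1,"xyz":[1,4,30],"angular":[0,0,0]},{"jaw":-1,"xyz":[1,4,60],"angular":[0,0,0]},{"jaw":-1,"xyz":[1,4,74],"angular":[0,0,0]},{"jaw":-1,"xyz":[1,4,79],"angular":[0,0,0]},{"jaw":-1,"xyz":[1,4,81],"angular":[0,0,0]},{"jaw":-1,"xyz":[1,4,81],"angular":[0,0,0]},{"jaw":-1,"xyz":[1,4,82],"angular":[0,0,0]},{"jaw":-1,"xyz":[1,4,83],"angular":[0,0,0]},{"jaw":-1,"xyz":[1,4,84],"angular":[0,0,0]},{"jaw":-1,"xyz":[1,4,85],"angular":[0,0,0]},{"jaw":-1,"xyz":[1,4,86],"angular":[0,0,0]},{"jaw":-1,"xyz":[1,4,86],"angular":[0,0,0]}]'
python3 -m creep '[{"jaw":-1,"xyz":[0,0,1],"angular":[0,0,0]},{"jaw":-1,"xyz":[0,0,2],"angular":[0,0,0]},{"jaw":-1,"xyz":[0,0,3],"angular":[0,0,0]},{"jaw":-1,"xyz":[0,0,4],"angular":[0,0,0]},{"jaw":-1,"xyz":[0,0,5],"angular":[0,0,0]},{"jaw":-1,"xyz":[0,0,5],"angular":[0,0,0]},{"jaw":-1,"xyz":[0,0,5],"angular":[0,0,0]}]'
python3 -m creep '[{"jaw":-1,"xyz":[0,0,-10],"angular":[0,0,0]},{"jaw":-1,"xyz":[0,0,-50],"angular":[0,0,0]},{"jaw":-1,"xyz":[0,0,-91],"angular":[0,0,0]},{"jaw":-1,"xyz":[0,0,-91],"angular":[0,0,0]},{"jaw":-1,"xyz":[0,0,-91],"angular":[0,0,0]}]'
python3 - <<'E'
from m import *
M=viewer.camera_model('wrist'); im,d=viewer.get_image('wrist')
for k,o in keys('wrist',im,d,M,zl=78).items(): print(k,*o)
E
```

```text
clock: 10.2
eef_pos: [454.4, 67.1, 114.3]
tool_rot: [3.141, 0.0, 2.888]
force: [-0.0, -0.0, 3.6]
width: -0.3
gripper_force: 1.2
clock: 11.08
eef_pos: [454.4, 67.1, 109.2]
tool_rot: [3.142, -0.0, 2.888]
force: [-0.3, 0.3, 2.6]
width: -0.3
gripper_force: 0.9
clock: 11.7
eef_pos: [453.9, 67.0, 200.3]
tool_rot: [-3.142, -0.0, 2.888]
force: [0.5, 0.1, -0.2]
width: 0.2
gripper_force: 0.0
square 1940 [454.  68.  90.] [36. 37.] 70 [335. 239.]
bar 2099 [600. 217.  96.] [20. 57.] 10 [580. 383.]
```

The square key is 7 mm down. Now the bar.

```bash
python3 -m creep '[{"jaw":-1,"xyz":[-26,45,0],"angular":[0,0,0]},{"jaw":-1,"xyz":[-52,90,0],"angular":[0,0,0]},{"jaw":-1,"xyz":[-78,135,0],"angular":[0,0,0]},{"jaw":-1,"xyz":[-104,181,0],"angular":[0,0,0]},{"jaw":-1,"xyz":[-104,181,0],"angular":[0,0,0]},{"jaw":-1,"xyz":[-104,181,0],"angular":[0,0,0]}]'
python3 - <<'E'
from m import *
M=viewer.camera_model('wrist'); im,d=viewer.get_image('wrist')
for k,o in keys('wrist',im,d,M,zl=78).items(): print(k,*o)
cv2.imwrite('pics/w3.png',im[:,:,::-1])
E
```

```text
clock: 12.5
eef_pos: [599.2, 215.0, 198.4]
tool_rot: [-3.139, -0.003, 2.888]
force: [-0.2, -1.3, 0.5]
width: 0.1
gripper_force: 0.0
square 2395 [457.  78.  90.] [21. 37.] 71 [20. 68.]
bar 260 [597. 238.  97.] [17. 14.] 10 [360. 230.]
```

View pics/w3.png

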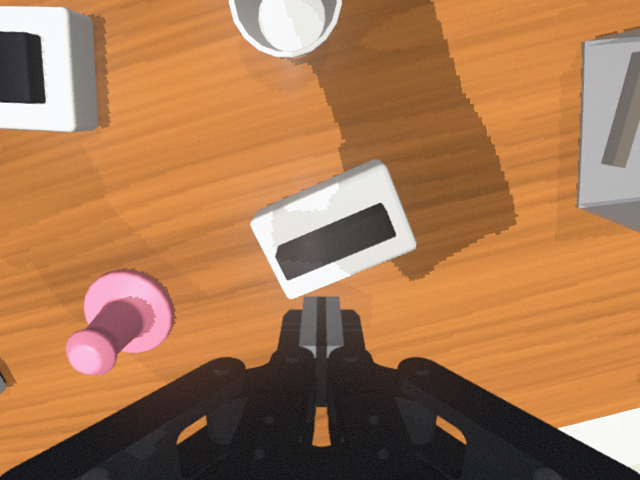

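The bar key's centre is at pixel (336,242), with its ends at about (280,265) and (392,220). I'll turn that into a position.

```bash
python3 - <<'E'
from m import *
M=viewer.camera_model('wrist'); im,d=viewer.get_image('wrist')
P,u,v=world('wrist',np.ones(d.shape,bool),d,M)
s=(abs(P[:,2]-97)<5)&(np.hypot(P[:,0]-600,P[:,1]-216)<48)&(u>250)&(u<420)&(v<290)
(c,wh,a)=cv2.minAreaRect(P[s][:,:2].astype(np.float32)); print(s.sum(),c,wh,a)
p=ctrl.read_state()['eef_pos']; print(p)
dl=np.array(c)-p[:2]; print('tx,ty',dl@[-.968,.251],dl@[.251,.968], np.percentile(P[s][:,2],[15,50,85]))
E
```

```text
3688 (599.4750366210938, 223.457763671875) (18.35011863708496, 70.00919342041016) 9.150858879089355
[599.40873793 214.44425862 199.46584565]
tx,ty 2.1982126388249976 8.741713857562598 [95.39839077 96.15988958 96.86730798]
```

```bash
python3 -m creep '[{"jaw":-1,"xyz":[2,7,30],"angular":[0,0,0]},{"jaw":-1,"xyz":[2,7,60],"angular":[0,0,0]},{"jaw":-1,"xyz":[2,7,74],"angular":[0,0,0]},{"jaw":-1,"xyz":[2,7,79],"angular":[0,0,0]},{"jaw":-1,"xyz":[2,7,81],"angular":[0,0,0]},{"jaw":-1,"xyz":[2,7,81],"angular":[0,0,0]},{"jaw":-1,"xyz":[2,7,82],"angular":[0,0,0]},{"jaw":-1,"xyz":[2,7,83],"angular":[0,0,0]},{"jaw":-1,"xyz":[2,7,84],"angular":[0,0,0]},{"jaw":-1,"xyz":[2,7,85],"angular":[0,0,0]},{"jaw":-1,"xyz":[2,7,86],"angular":[0,0,0]},{"jaw":-1,"xyz":[2,7,86],"angular":[0,0,0]}]'
python3 -m creep '[{"jaw":-1,"xyz":[0,0,1],"angular":[0,0,0]},{"jaw":-1,"xyz":[0,0,2],"angular":[0,0,0]},{"jaw":-1,"xyz":[0,0,3],"angular":[0,0,0]},{"jaw":-1,"xyz":[0,0,4],"angular":[0,0,0]},{"jaw":-1,"xyz":[0,0,5],"angular":[0,0,0]},{"jaw":-1,"xyz":[0,0,5],"angular":[0,0,0]},{"jaw":-1,"xyz":[0,0,5],"angular":[0,0,0]}]'
python3 -m creep '[{"jaw":-1,"xyz":[0,0,-10],"angular":[0,0,0]},{"jaw":-1,"xyz":[0,0,-50],"angular":[0,0,0]},{"jaw":-1,"xyz":[0,0,-91],"angular":[0,0,0]},{"jaw":-1,"xyz":[0,0,-121],"angular":[0,0,0]},{"jaw":-1,"xyz":[0,0,-121],"angular":[0,0,0]},{"jaw":-1,"xyz":[0,0,-121],"angular":[0,0,0]}]'
python3 - <<'E'
from m import *
for c in('wrist','side','scene'):
    M=viewer.camera_model(c); im,d=viewer.get_image(c)
    for k,o in keys(c,im,d,M,zl=78).items(): print(c,k,*o)
    if c=='scene': cv2.imwrite('pics/s9.png',im[:,:,::-1])
E
```

```text
clock: 14.1
eef_pos: [600.4, 223.5, 114.4]
tool_rot: [3.141, 0.0, 2.888]
force: [-0.0, 0.1, 3.7]
width: 0.1
gripper_force: 1.6
clock: 14.98
eef_pos: [600.3, 223.5, 109.2]
tool_rot: [3.142, 0.0, 2.888]
force: [-0.7, -0.3, 2.5]
width: -0.2
gripper_force: 1.5
clock: 15.72
eef_pos: [599.7, 223.2, 229.7]
tool_rot: [-3.141, -0.001, 2.888]
force: [-0.5, -0.2, -0.4]
width: -0.0
gripper_force: 0.0
wrist square 3317 [455.  70.  90.] [37. 37.] 71 [29. 74.]
wrist bar 573 [598. 232.  90.] [17. 26.] 9 [338. 220.]
side round 280 [ 499. -270.   92.] [44. 38.] 62 [369. 351.]
side square 141 [453.  64.  91.] [41. 31.] 72 [311. 242.]
side bar 92 [598. 213.  91.] [17. 61.] 9 [350. 193.]
side small 32 [ 635. -115.   97.] [18. 12.] 70 [406. 282.]
scene round 267 [ 504. -268.   91.] [41. 47.] 16 [235. 316.]
scene square 149 [456.  64.  90.] [38. 45.] 71 [324. 239.]
scene bar 114 [604. 215.  90.] [21. 62.] 11 [408. 235.]
scene small 49 [ 638. -114.   97.] [15. 22.] 42 [332. 306.]
```

View pics/s9.png

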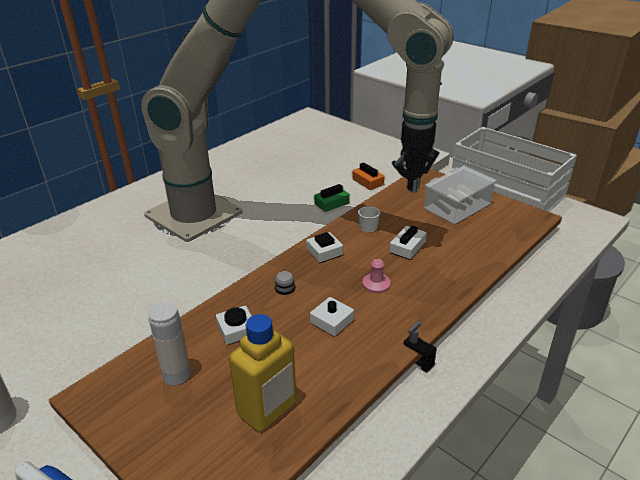

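The picture shows the three keys down at (235,317), (324,239) and (408,235), with the small key still up at (332,306). Nothing has shifted and the arm is clear.

```bash
python3 -c "
from cell import ctrl
print(ctrl.finish_job())"
```

```text
the job is handed in; nothing more can be done
None
```

I pressed the mains, fan and heater keys in that order, each about 7 mm down and staying there; the small key is still up, nothing on the shelf moved, and I handed the job in at about 16 s.

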